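# Stack the forming tools on the press shoe

## Robot

A 6-joint arm with a two-finger parallel gripper is mounted at the origin on the work surface. World frame = base frame: x ahead of the robot, y to its left, z up, the work surface at z = 0. Lengths are in m, angles in degrees, forces in N, time in s.
With the tool pointing down it reaches from about 0.25 to 0.725 m from the base axis. Payload 9.7 kg.
Tool frame: the origin (TCP) lies midway between the tips of the shut fingers; the grasp point (between the pads) lies 19 mm behind it; z points along the fingers, y is the line along which they close (so a half turn about z gives the same grasp; the last joint's range is limited). The gripper opens to 85 mm and grips with 20 to 120 N. Pads are 22 mm wide; open, the fingers measure 114 mm over their backs; the gripper's body (76 mm by 85 mm) begins 54 mm behind the grasp point. The pads swing forward as they close: fully open they stand 13 mm farther back than shut.
Start: joints at [-67.437, 4.979, 10.078, 95.1, 0, 90], TCP at [0.211, -0.508, 0.231] pointing down, gripper open.
Joint ranges: [-179.16, 179.16], [-48.56, 103.87], [-65.8, 70.77], [-126.05, 130.52], [-82.76, 87.17], [-180, 180]. Speed limits (degrees/s): [127.2, 127.2, 147.25, 180, 180, 180].

## Interface

Orientations are given as [roll, pitch, yaw] about the fixed x, y, z axes, in that order (R = Rz(yaw) Ry(pitch) Rx(roll)).
In Python, from workcell import * gives the robot as it stands.
- The arm moves only by the tool servo_tool, never from a script. Its argument "moves" is a list of rows, each a list of 4 numbers: the shift along the world's x, y, z in fractions of the full range, 1 being 100 cm, then the turn about the world's z in fractions of the full range, 1 being pi/2 rad. A call has 1 to 20 rows; each row is the pose to reach, as a shift and turn from the pose commanded when the call began; what a row does not reach only later rows make up. A row lasts 1/12 s, in which the tool goes at most 41.7 mm and 7.16 degrees, less where a joint would pass 70% of its speed; a pose out of reach is approached as far as the arm can. A shift or turn number past 1, either way, is cut back to 1. A call with a gripper value outside its range is refused whole. "claw" is the closure, from 0 (fully open) to 1 (shut), set as the call begins (left out, the last holds). The fingers move at their own pace and stop on an object; "force" is the grip in N (left out, the last holds). Time passes only in rows, so rows that repeat a pose let the fingers close. It gives the time, the measured TCP pose, the force, the opening and the grip force at its end, in the units of the state.
- get_obs(): the state, without advancing time (a new reading comes with each control period).
- camera(name): name is "scene" or "top"; returns the picture (384x512x3 uint8, red, green, blue); there is no depth.
- get_calibration(name): a dict with "fx", "fy", "cx", "cy" (pixels), "k1" (the pictures are not rectified: a ray, as slopes to the right and down, at radius r is drawn at 1 + k1 r^2 times it, then the intrinsics apply), "rvec" (rotation vector, rad) and "tvec" (3), from world to camera coordinates, as OpenCV has them. Camera axes: x right, y down, z forward; pixel columns grow to the right and rows downward; lengths in m; the calibration is good to about 2 mm. A picture is of the moment at which its call begins. get_calibration takes no time and is no camera call.
- job_done(): hands the job in; it is judged then, once.
The state is a dict: "time": time; "q": joint angles; "qd": joint speeds; "joint_efforts": joint torques, N m; "ee_pos": TCP position; "tcp_rot": TCP orientation; "wrist_force": force on the tool from outside, world axes, zero at the start; "torque": the same for the moment, N m; "opening": finger opening in m; "grasp_force": force on a finger pad.
Only numpy, scipy, OpenCV 4.12 (cv2) and the standard library are available. Lean on these libraries where they do the work, as an engineer would, in place of code of your own. Each camera call takes 0.05 s, during which the arm holds its last target. There are 200 camera calls.

## Task

Build the forming stack on the black die shoe, from the bottom up and in this order: set the steel dish inside the shoe's raised ring, stand the red urethane pad in the dish, slip the brass ring over the pad so that it sits flat on the dish's rim, and put the pusher on top of the pad, blue knob up, all roughly centred. Leave the spare yellow pad where it stands.

Things in the scene. Friction and masses are not known exactly. Their poses are not given: they have to be found in the camera images.
- shoe: fixed black square die shoe, 120 x 120 x 12 mm, flat on the bench, with a raised bright aluminium ring on its top (inner diameter 80, outer 90, 3 mm high); it stands on the left or the right of the bench. Origin: centre of its underside, z up, x and y along its sides
- seat (a point): centre of the shoe's top face inside the raised ring, 12 mm above the bench; the ring's top edge is 3 mm higher
- dish: loose round bright steel dish, open at the top: outer diameter 62, height 26, wall 5 (inner diameter 52), inner floor 6 mm above its underside so 20 mm deep, about 0.2 kg, starts upright. Origin: centre of its underside, z up out of its mouth. Can be gripped across the outside
- red_pad: loose solid red urethane cylinder (rigid here), diameter 44, height 42, edges rounded 3 mm, about 0.08 kg, starts standing. Origin: centre of its underside, z up. In the dish its top 22 mm stand above the dish's rim and it has 4 mm play to every side; it must be gripped by its upper part so that the fingers stay above the rim
- yellow_pad: spare loose cylinder of the same size as the red pad but yellow (diameter 44, height 42), not to be used or moved. Origin: centre of its underside
- brass_ring: loose plain brass ring lying flat: outer diameter 64, inner diameter 52, height 20 mm, about 0.2 kg, open at both ends, either way up is the same. Origin: centre of its lower face, z along its axis. It goes over the pad with 4 mm play to every side; seated on the dish's rim its top is 2 mm below the pad's top
- pusher: loose pusher: aluminium disc, diameter 54, 14 mm thick, with an upright blue round knob on top, diameter 24, from 14 to 46 mm above the underside; about 0.2 kg, starts upright. Origin: centre of the disc's underside, z up along the knob
- pan: fixed round dark annealing pan with pebbles and a flat brick, diameter 150, 40 mm high, a bystander on the other side of the bench from the shoe. Origin: centre of its underside

How it is judged:
By the outcome, as a careful person would: the job done as asked, in the order asked, and still so for the second after the job is handed in, with the robot touching nothing.
It also fails if it takes over 122 s, if anything falls off the work surface, if the arm or the gripper's body presses on something with over 40 N, if the wrist force passes 120 N, or if a joint passes its speed limit or range.

## Working session

There is one attempt and no reset: what is moved stays moved. The work goes in short steps, Python scripts to look and compute and a tool call to move; the robot and the scene stay as the last step left them, time stands still between calls to the robot, and variables do not carry over. Pictures are saved under pics/ and viewed, at most 14 in all, crops included, and the job is handed in when it is done.

Besides the shell and the picture viewer there is one more tool, called after "Emit:" in YAML: its name, and indented under it one key for each argument. servo_tool: Moves the arm, as the interface text tells. Its arguments: {"type":"object","properties":{"moves":{"type":"array","items":{"type":"array","items":{"type":"number"}}},"claw":{"type":"number"},"force":{"type":"number"}},"required":["moves"]}

```bash
mkdir -p pics; cat > h.py <<'E'
from workcell import *
import numpy as np, cv2
def cal(n):
    c=get_calibration(n); R=cv2.Rodrigues(np.array(c["rvec"],float))[0]; t=np.array(c["tvec"],float).ravel()
    return c,R,t
def ray(n,u,v):
    c,R,t=cal(n); x=(u-c["cx"])/c["fx"]; y=(v-c["cy"])/c["fy"]
    a,b=x,y
    for _ in range(20):
        s=1+c["k1"]*(a*a+b*b); a,b=x/s,y/s
    d=R.T@np.array([a,b,1.]); return -R.T@t, d/np.linalg.norm(d)
def plane(n,u,v,z):
    o,d=ray(n,u,v); return o+d*(z-o[2])/d[2]
def tri(p1,p2):
    # rays from scene,top
    o1,d1=ray("scene",*p1); o2,d2=ray("top",*p2)
    A=np.stack([d1,-d2],1); s=np.linalg.lstsq(A,o2-o1,rcond=None)[0]
    a=o1+d1*s[0]; b=o2+d2*s[1]; return (a+b)/2, np.linalg.norm(a-b)
def snap(tag):
    r={}
    for n in ("scene","top"):
        r[n]=camera(n); cv2.imwrite(f"pics/{tag}_{n}.png",r[n][:,:,::-1])
    return r
E
python3 - <<'E'
from h import *
snap("a")
for n in ("scene","top"):
    c,R,t=cal(n); print(n,c,-R.T@t)
print(get_obs())
E
```

```text
scene {'fx': 490.68546940057524, 'fy': 490.68546940057524, 'cx': 257.8642308889545, 'cy': 193.43672371806878, 'k1': -0.11860092021352403, 'rvec': array([ 2.13275386,  1.56904217, -0.43506397]), 'tvec': array([-0.17753224, -0.40866717,  1.42178725])} [ 1.0999191  -0.17651698  0.98945706]
top {'fx': 490.2856469266909, 'fy': 490.2856469266909, 'cx': 256.6614482584122, 'cy': 199.04246720843582, 'k1': 0.019891847748102175, 'rvec': array([ 2.17775611, -2.1965915 ,  0.09181265]), 'tvec': array([0.00204777, 0.52801954, 0.99194424])} [0.45199308 0.00659045 1.02879591]
{'time': 0.1, 'q': array([-6.74350384e+01,  5.00696467e+00,  1.00386728e+01,  9.50987630e+01,
        2.81909460e-04,  9.00016209e+01]), 'qd': array([ 0.02991322, -0.01628611,  0.1612291 , -0.01613498,  0.09708556,
        0.05100979]), 'joint_efforts': array([ 7.92654155e-04, -5.21561122e+01,  4.65653408e+01,  1.60820974e-02,
        1.62153469e-05,  1.33502459e-05]), 'ee_pos': array([ 0.21097529, -0.50770684,  0.23066052]), 'tcp_rot': array([-1.79932945e+02, -2.80012266e-04,  2.25633403e+01]), 'wrist_force': array([ 0.10711876,  0.12552907, -0.17571719]), 'torque': array([-0.04089975, -0.00746393, -0.03393598]), 'grasp_force': 0.0, 'opening': 0.08521575366660694}
```

View pics/a_scene.png

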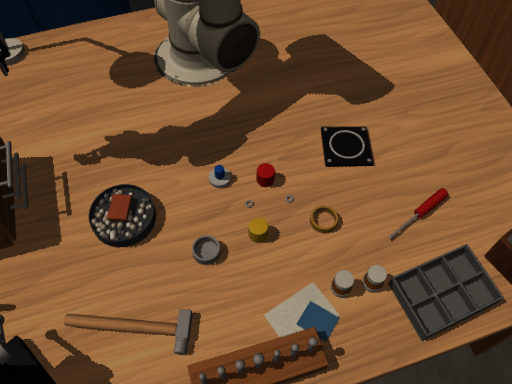

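View pics/a_top.png

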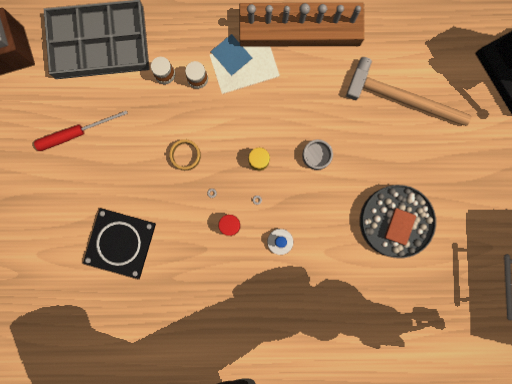

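The scene view has the shoe at (347,145), dish (206,250), red pad (265,175), yellow pad (259,230), brass ring (324,219) and pusher (220,177). In the top view they're at (119,243), (317,154), (229,225), (259,158), (185,155) and (280,241).

```bash
python3 - <<'E'
from h import *
P={"scene":[(347,145),(206,250),(265,175),(259,230),(324,219),(220,177)],"top":[(119,243),(317,154),(229,225),(259,158),(185,155),(280,241)]}
tiles=[]
for n in P:
    im=cv2.imread(f"pics/a_{n}.png")
    for i,(u,v) in enumerate(P[n]):
        h=40 if i==0 else 20
        t=cv2.resize(im[v-h:v+h,u-h:u+h],(200,200),interpolation=cv2.INTER_NEAREST); tiles.append(t)
    print(n)
cv2.imwrite("pics/m1.png",np.vstack([np.hstack(tiles[k:k+4]) for k in (0,4,8)]))
names=["shoe","dish","red","yel","ring","push"]
for i in range(6):
    p,e=tri(P["scene"][i],P["top"][i]); print(names[i],p.round(3),e.round(3))
E
```

```text
scene
top
shoe [0.44  0.285 0.002] 0.002
dish [ 0.623 -0.131  0.007] 0.0
red [0.475 0.054 0.013] 0.001
yel [ 0.614 -0.007  0.016] 0.002
ring [0.624 0.149 0.001] 0.001
push [ 0.441 -0.05   0.002] 0.001
```

View pics/m1.png

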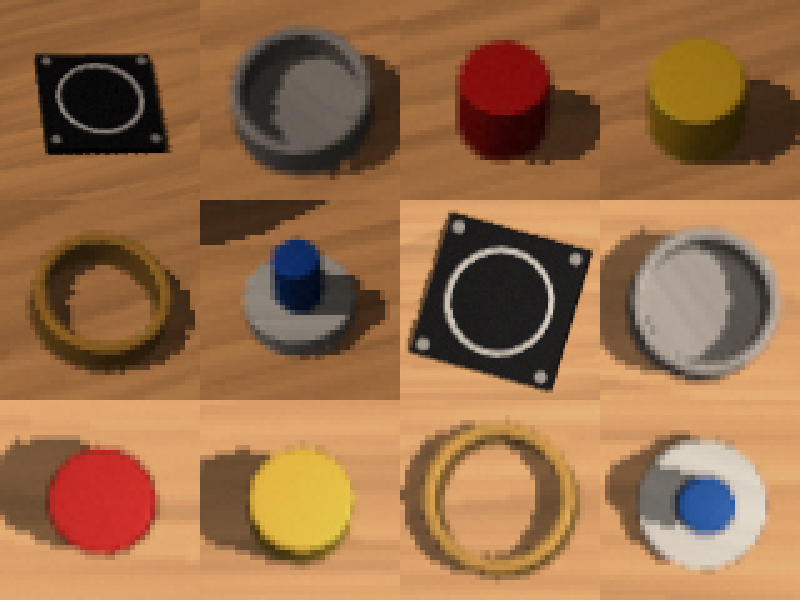

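The montage shows each top face clearly in both views. Next I'll fit them.

```bash
cat > m.py <<'E'
from h import *
from scipy.optimize import least_squares
P={"scene":dict(shoe=(347,145),dish=(206,250),red=(265,175),yel=(259,230),ring=(324,219),push=(220,177)),"top":dict(shoe=(119,243),dish=(317,154),red=(229,225),yel=(259,158),ring=(185,155),push=(280,241))}
def big(m,near=None):
    n,l,s,c=cv2.connectedComponentsWithStats(m.astype(np.uint8)); 
    return l==1+np.argmax(s[1:,4]) if n>1 else m>0
def topmask(k,hsv):
    H,S,V=[hsv[:,:,i].astype(int) for i in range(3)]
    if k=="red": c=((H<7)|(H>172))&(S>180)
    if k=="yel": c=(H>20)&(H<32)&(S>150)
    if k=="push": c=(H>100)&(H<125)&(S>140)
    if k in("red","yel","push"):
        c=big(c); t,_=cv2.threshold(V[c].astype(np.uint8).reshape(-1,1),0,255,cv2.THRESH_OTSU)
        vs=V[c]; 
        return big(c&(V>t)) if np.percentile(vs,90)>1.35*np.percentile(vs,10) and k!="x" else c
    if k=="shoe": return big((V>110)&(S<70))
    if k=="dish": return big(S<75)
    if k=="ring": return big((S>135)&(H>14)&(V>75))
E
python3 - <<'E'
from m import *
tiles=[]
for n in P:
    im=cv2.imread(f"pics/a_{n}.png"); hsv=cv2.cvtColor(im,cv2.COLOR_BGR2HSV)
    for k,(u,v) in P[n].items():
        w=hsv[v-22:v+22,u-22:u+22]; m=topmask(k,w); t=im[v-22:v+22,u-22:u+22].copy()
        t[m]=(0,255,0); tiles.append(cv2.resize(t,(200,200),interpolation=cv2.INTER_NEAREST))
        ys,xs=np.nonzero(m); print(n,k,m.sum(),(xs.mean()+u-22).round(1),(ys.mean()+v-22).round(1), hsv[v,u])
    for k,(u,v) in P[n].items():
        if k in("ring","dish"): print(k,n,"vert hsv",[tuple(map(int,hsv[y,u])) for y in range(v-18,v+20,1)])
cv2.imwrite("pics/m2.png",np.vstack([np.hstack(tiles[k:k+4]) for k in (0,4,8)]))
E
```

```text
scene shoe 79 345.8 147.5 [ 12 116  11]
scene dish 638 206.0 249.5 [ 12  40 108]
scene red 208 265.2 170.2 [  1 232 133]
scene yel 247 257.8 226.1 [ 21 218 158]
scene ring 275 323.3 217.7 [ 14 156 141]
scene push 53 218.6 168.5 [110 210  34]
dish scene vert hsv [(14, 155, 148), (13, 155, 151), (14, 149, 151), (13, 100, 125), (15, 41, 100), (13, 47, 38), (17, 47, 38), (12, 33, 39), (6, 33, 39), (9, 34, 53), (15, 41, 88), (13, 41, 111), (11, 37, 111), (15, 42, 110), (14, 39, 110), (12, 41, 106), (14, 41, 107), (15, 38, 108), (12, 40, 108), (17, 43, 106), (13, 40, 103), (12, 37, 103), (13, 39, 104), (15, 39, 105), (13, 39, 105), (15, 39, 104), (15, 40, 102), (14, 38, 101), (15, 38, 80), (15, 41, 37), (12, 35, 36), (12, 36, 35), (14, 106, 60), (14, 148, 119), (14, 156, 154), (14, 153, 150), (14, 155, 151), (14, 156, 154)]
ring scene vert hsv [(14, 154, 154), (13, 156, 154), (14, 154, 157), (14, 156, 160), (15, 173, 140), (17, 190, 130), (17, 192, 89), (17, 191, 52), (17, 192, 53), (18, 194, 54), (15, 170, 72), (14, 156, 149), (14, 156, 149), (14, 154, 154), (14, 153, 153), (14, 156, 149)
[... 1097 characters left out ...]
 78, 78), (14, 123, 172), (15, 130, 224), (16, 126, 227), (15, 125, 226)]
ring top vert hsv [(15, 125, 227), (16, 125, 227), (16, 140, 213), (18, 161, 201), (17, 162, 175), (17, 161, 103), (15, 138, 139), (15, 132, 199), (14, 130, 219), (14, 132, 221), (15, 129, 226), (16, 126, 227), (15, 125, 228), (15, 131, 224), (14, 129, 222), (14, 130, 222), (14, 130, 225), (14, 130, 221), (14, 130, 208), (14, 131, 203), (14, 131, 207), (14, 132, 211), (14, 132, 217), (14, 131, 218), (14, 130, 218), (14, 130, 221), (14, 129, 223), (14, 130, 219), (14, 133, 175), (16, 148, 143), (17, 156, 186), (17, 161, 196), (17, 163, 150), (15, 136, 157), (14, 131, 212), (14, 130, 218), (15, 129, 224), (15, 127, 227)]
```

View pics/m2.png

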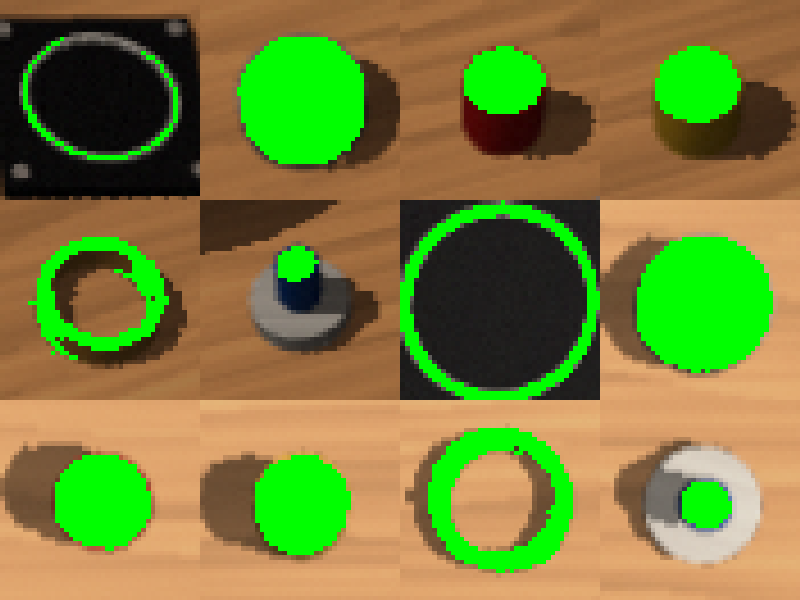

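Pad and pusher masks are good. The ring and dish need a tighter rim mask, so I'll fit the hull of the bright rim and triangulate.

```bash
cat >> m.py <<'E'
def rimmask(k,n,hsv):
    H,S,V=[hsv[:,:,i].astype(int) for i in range(3)]
    if k=="shoe": return big((S<75)&(V>(50 if n=="scene" else 90)))
    if k=="dish": return big((S<80)&(V>(65 if n=="scene" else 110)))
    if k=="ring": return big((H>=15)&(S>(164 if n=="scene" else 138))&(V>(75 if n=="scene" else 130)))
    return topmask(k,hsv)
def measure(im,n,k,u,v,r=25):
    u,v=int(u),int(v)
    w=cv2.cvtColor(im[v-r:v+r+1,u-r:u+r+1,::-1].copy(),cv2.COLOR_BGR2HSV)
    m=rimmask(k,n,w); pts=cv2.findNonZero(m.astype(np.uint8))
    hull=cv2.convexHull(pts)[:,0,:].astype(float)
    # dense outer boundary from filled hull
    f=np.zeros(m.shape,np.uint8); cv2.fillConvexPoly(f,hull.astype(np.int32),1)
    c=max(cv2.findContours(f,cv2.RETR_EXTERNAL,cv2.CHAIN_APPROX_NONE)[0],key=len)
    e=cv2.fitEllipse(c); b=c[:,0,:]+np.array([u-r,v-r],float)
    return (e[0][0]+u-r,e[0][1]+v-r),e[1],b
def circ(n,b,z):
    p=np.array([plane(n,x,y,z)[:2] for x,y in b])
    s=least_squares(lambda q:np.hypot(*(p-q[:2]).T)-q[2],[*p.mean(0),.03],loss="soft_l1",f_scale=.001).x
    return s
E
python3 - <<'E'
from m import *
Z=dict(shoe=.015,dish=.026,red=.042,yel=.042,ring=.02,push=.046)
I={n:cv2.imread(f"pics/a_{n}.png")[:,:,::-1] for n in P}
for k in Z:
    r={n:measure(I[n],n,k,*P[n][k]) for n in P}
    p,e=tri(r["scene"][0],r["top"][0])
    print(k,"tri",p.round(4),"gap",e.round(4),*[(n,np.round(r[n][0],1),np.round(r[n][1],1),circ(n,r[n][2],Z[k]).round(4)) for n in P])
E
```

```text
shoe tri [0.4398 0.2844 0.0065] gap 0.0006 ('scene', array([346.6, 143.8]), array([27.7, 35.6]), array([0.4447, 0.2805, 0.0448])) ('top', array([118.2, 243.2]), array([43.5, 44.5]), array([0.4401, 0.2824, 0.0449]))
dish tri [ 0.6219 -0.1313  0.0155] gap 0.0001 ('scene', array([205.4, 247.9]), array([24.4, 27.9]), array([ 0.6267, -0.1317,  0.0297])) ('top', array([317.9, 153.9]), array([28.5, 29.2]), array([ 0.6202, -0.1298,  0.0299]))
red tri [0.4752 0.0542 0.0338] gap 0.0001 ('scene', array([265.4, 170.2]), array([14.3, 17.4]), array([0.4804, 0.0523, 0.0204])) ('top', array([229. , 224.7]), array([20.2, 20.9]), array([0.4751, 0.0538, 0.0206]))
yel tri [ 0.611  -0.0075  0.0291] gap 0.0002 ('scene', array([257.9, 226.1]), array([16.1, 18.4]), array([ 0.6174, -0.0095,  0.02  ])) ('top', array([258.8, 158.5]), array([20.6, 21.4]), array([ 0.609 , -0.0073,  0.0214]))
ring tri [0.6242 0.1471 0.0082] gap 0.0013 ('scene', array([323.2, 217.8]), array([25.6, 28.8]), array([0.6289, 0.1435, 0.0327])) ('top', array([184.6, 154.3]), array([30.4, 31.8]), array([0.6224, 0.1461, 0.0324]))
push tri [ 0.4405 -0.0504  0.037 ] gap 0.0003 ('scene', array([218.9, 168.5]), array([6.9, 8.5]), array([ 0.4467, -0.0516,  0.01  ])) ('top', array([280.8, 241.5]), array([ 9.4, 10.5]), array([ 0.4407, -0.0497,  0.0098]))
```

Careful with the scale: shifts go in shares of 100 cm and turns go in shares of pi/2 rad. That gives: 41 cm / 100 = 0.41, 39 cm / 100 = 0.39, -0.394 rad / 1.5708 = -0.2508.

Emit:
servo_tool:
  moves:
    - [0.05, 0.05, 0, -0.0637]
    - [0.1, 0.09, 0, -0.1273]
    - [0.15, 0.14, 0, -0.191]
    - [0.2, 0.185, -0.01, -0.2508]
    - [0.24, 0.22, -0.02, -0.2508]
    - [0.28, 0.26, -0.04, -0.2508]
    - [0.32, 0.295, -0.06, -0.2508]
    - [0.36, 0.33, -0.08, -0.2508]
    - [0.39, 0.36, -0.09, -0.2508]
    - [0.41, 0.377, -0.11, -0.2508]
    - [0.41, 0.377, -0.11, -0.2508]
    - [0.41, 0.377, -0.11, -0.2508]
    - [0.41, 0.377, -0.11, -0.2508]
    - [0.41, 0.377, -0.11, -0.2508]
    - [0.41, 0.377, -0.11, -0.2508]
    - [0.41, 0.377, -0.11, -0.2508]
    - [0.41, 0.377, -0.11, -0.2508]
    - [0.41, 0.377, -0.11, -0.2508]
  claw: 0
  force: 40

```text
time: 1.6
ee_pos: [0.6206, -0.1318, 0.1219]
tcp_rot: [180.0, -0.0, -0.1]
wrist_force: [0.0, -0.3, -0.1]
opening: 0.0857
grasp_force: 0.0
```

```bash
python3 - <<'E'
from h import *
snap("b"); o=get_obs(); print(o["ee_pos"],o["tcp_rot"],o["opening"])
t=[]
for n,(u,v) in dict(scene=(205,235),top=(317,145)).items():
    im=cv2.imread(f"pics/b_{n}.png"); t.append(cv2.resize(im[v-50:v+50,u-50:u+50],(400,400),interpolation=cv2.INTER_CUBIC))
cv2.imwrite("pics/b_m.png",np.hstack(t))
E
```

```text
[ 0.62062531 -0.13195222  0.12217072] [ 1.79983088e+02 -5.86817779e-02 -9.71484895e-02] 0.08495685278883791
```

View pics/b_m.png

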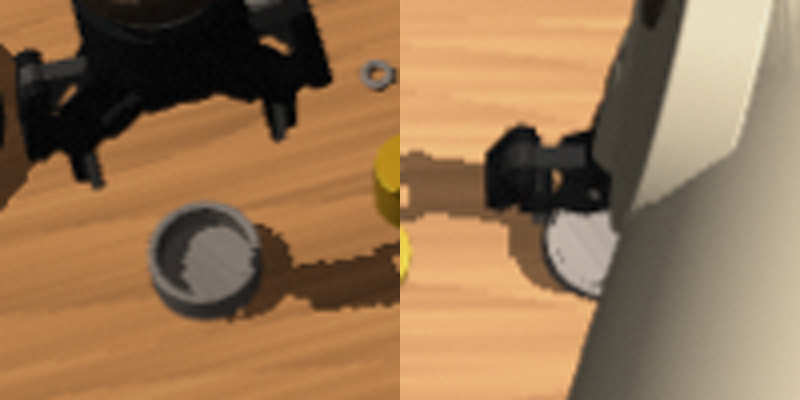

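In the scene crop the open fingertips sit at about (179,231) and (225,219.5). I'll compare those with where the calibration projects them.

```bash
python3 - <<'E'
from h import *
m=((179.3+225.2)/2,(231.2+219.5)/2)
for z in(.131,.135,.139):print(z,plane("scene",*m,z).round(4))
print(plane("scene",179.3,231.2,.135).round(4),plane("scene",225.2,219.5,.135).round(4))
E
```

```text
0.131 [ 0.6288 -0.1304  0.131 ]
0.135 [ 0.631  -0.1307  0.135 ]
0.139 [ 0.6332 -0.1309  0.139 ]
[ 0.6305 -0.177   0.135 ] [ 0.6316 -0.0837  0.135 ]
```

The scene camera agrees with the arm to about 1–2 mm in y. Its bias in x won't hurt the grasp, so I'll grasp the dish.

Emit:
servo_tool:
  moves:
    - [0.0025, 0.001, -0.02, 0]
    - [0.0025, 0.001, -0.04, 0]
    - [0.0025, 0.001, -0.06, 0]
    - [0.0025, 0.001, -0.08, 0]
    - [0.0025, 0.001, -0.095, 0]
    - [0.0025, 0.001, -0.105, 0]
    - [0.0025, 0.001, -0.112, 0]
    - [0.0025, 0.001, -0.116, 0]
    - [0.0025, 0.001, -0.116, 0]
    - [0.0025, 0.001, -0.116, 0]
    - [0.0025, 0.001, -0.116, 0]

```text
time: 2.62
ee_pos: [0.6241, -0.13, 0.0064]
tcp_rot: [180.0, -0.1, -0.0]
wrist_force: [-0.1, -0.8, 0.6]
opening: 0.0852
grasp_force: 0.0
```

Emit:
servo_tool:
  moves:
    - [0, 0, 0, 0]
    - [0, 0, 0, 0]
    - [0, 0, 0, 0]
    - [0, 0, 0, 0]
    - [0, 0, 0, 0]
    - [0, 0, 0, 0]
    - [0, 0, 0, 0]
    - [0, 0, 0, 0]
    - [0, 0, 0, 0]
    - [0, 0, 0, 0]
    - [0, 0, 0, 0]
    - [0, 0, 0, 0]
  claw: 1
  force: 30

```text
time: 3.62
ee_pos: [0.624, -0.1301, 0.0061]
tcp_rot: [180.0, -0.1, -0.0]
wrist_force: [-1.2, -1.3, 5.0]
opening: 0.0598
grasp_force: 34.0
```

In the tool's units: 41.2 cm / 100 = 0.412, -18.2 cm / 100 = -0.182.

Emit:
servo_tool:
  moves:
    - [0, 0, 0.01, 0]
    - [0, 0, 0.03, 0]
    - [0, 0, 0.05, 0]
    - [0, 0, 0.07, 0]
    - [0, 0, 0.09, 0]
    - [-0.005, 0.012, 0.1, 0]
    - [-0.015, 0.035, 0.1, 0]
    - [-0.03, 0.068, 0.1, 0]
    - [-0.045, 0.102, 0.1, 0]
    - [-0.06, 0.136, 0.1, 0]
    - [-0.075, 0.17, 0.1, 0]
    - [-0.09, 0.204, 0.1, 0]
    - [-0.105, 0.238, 0.1, 0]
    - [-0.12, 0.272, 0.1, 0]
    - [-0.135, 0.306, 0.1, 0]
    - [-0.15, 0.34, 0.1, 0]
    - [-0.165, 0.374, 0.1, 0]
    - [-0.175, 0.396, 0.1, 0]
    - [-0.18, 0.408, 0.1, 0]
    - [-0.182, 0.412, 0.1, 0]

```text
time: 5.28
ee_pos: [0.4812, 0.0352, 0.1053]
tcp_rot: [-178.2, 0.0, 3.2]
wrist_force: [0.5, 0.1, -2.4]
opening: 0.0599
grasp_force: 33.6
```

In the tool's units: -5 cm / 100 = -0.05, -4 cm / 100 = -0.04.

Emit:
servo_tool:
  moves:
    - [0, 0, -0.02, 0]
    - [0, 0, -0.04, 0]
    - [0, 0, -0.05, 0]
    - [0, 0, -0.05, 0]
    - [0, 0, -0.05, 0]
    - [0, 0, -0.05, 0]

```text
time: 5.78
ee_pos: [0.4823, 0.0356, 0.0564]
tcp_rot: [-178.2, -0.0, 3.2]
wrist_force: [0.5, -0.2, -2.8]
opening: 0.0597
grasp_force: 33.6
```

```bash
python3 - <<'E'
from h import *
snap("c"); o=get_obs(); print(o["ee_pos"],o["tcp_rot"],o["opening"])
t=[]
for n,(u,v) in dict(scene=(340,140),top=(119,235)).items():
    im=cv2.imread(f"pics/c_{n}.png"); t.append(cv2.resize(im[v-50:v+50,u-50:u+50],(400,400),interpolation=cv2.INTER_CUBIC))
cv2.imwrite("pics/c_m.png",np.hstack(t))
E
```

```text
[0.48247112 0.03563544 0.05647931] [-1.78212256e+02 -4.69372254e-02  3.22929515e+00] 0.05961483608928994
```

View pics/c_m.png

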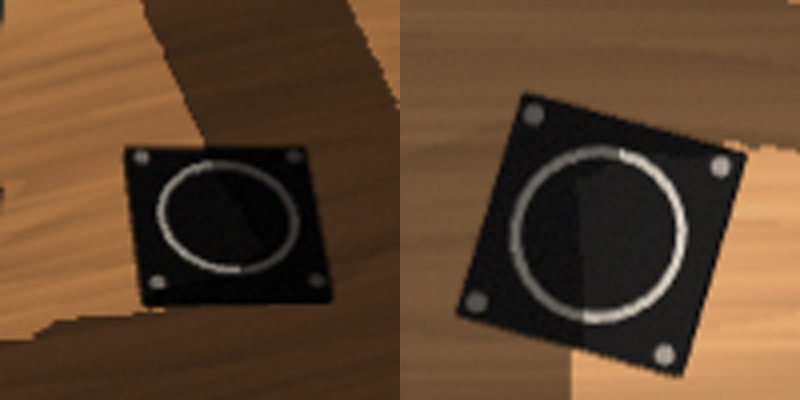

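The arm stopped short at y≈0.035 with a slight tilt, and it's low over the red pad. I'll raise it and look at the joints.

In the tool's units: 6 cm / 100 = 0.06, 4 cm / 100 = 0.04.

Emit:
servo_tool:
  moves:
    - [0, 0, 0.02, 0]
    - [0, 0, 0.04, 0]
    - [0, 0, 0.06, 0]
    - [0, 0, 0.06, 0]
    - [0, 0, 0.06, 0]

```text
time: 6.3
ee_pos: [0.4827, 0.0357, 0.1165]
tcp_rot: [-178.2, -0.1, 3.2]
wrist_force: [0.2, 0.4, -3.1]
opening: 0.0599
grasp_force: 34.3
```

```bash
python3 - <<'E'
from h import *
o=get_obs(); print(o["ee_pos"],o["tcp_rot"],o["q"])
E
```

```text
[0.48272471 0.03565096 0.1165052 ] [-1.78212548e+02 -1.17308271e-01  3.23033286e+00] [  3.17143014  -4.90499953 -12.51208259  82.27744691   1.78757126
 179.94106872]
```

Joint 6 hit its 180° limit, because q6 = q1 − yaw + 180. Yaw near 90° keeps it in range, so I'll turn there with the arm up.

In the tool's units: 1 cm / 100 = 0.01, 1.5 rad / 1.5708 = 0.9549.

Emit:
servo_tool:
  moves:
    - [0, 0, 0.01, 0.0637]
    - [0, 0, 0.01, 0.1273]
    - [0, 0, 0.01, 0.2037]
    - [0, 0, 0.01, 0.2801]
    - [0, 0, 0.01, 0.3565]
    - [0, 0, 0.01, 0.4329]
    - [0, 0, 0.01, 0.5093]
    - [0, 0, 0.01, 0.5857]
    - [0, 0, 0.01, 0.6621]
    - [0, 0, 0.01, 0.7385]
    - [0, 0, 0.01, 0.8149]
    - [0, 0, 0.01, 0.8913]
    - [0, 0, 0.01, 0.9549]
    - [0, 0, 0.01, 0.9549]
    - [0, 0, 0.01, 0.9549]

```text
time: 7.55
ee_pos: [0.4814, 0.0356, 0.1242]
tcp_rot: [-178.1, 0.1, 89.0]
wrist_force: [0.4, -0.0, -3.3]
opening: 0.0594
grasp_force: 34.2
```

In the tool's units: 24.6 cm / 100 = 0.246, -3.9 cm / 100 = -0.039.

Emit:
servo_tool:
  moves:
    - [-0.002, 0.01, 0, 0]
    - [-0.005, 0.03, 0, 0]
    - [-0.009, 0.055, 0, 0]
    - [-0.013, 0.08, 0, 0]
    - [-0.017, 0.105, 0, 0]
    - [-0.021, 0.13, 0, 0]
    - [-0.025, 0.155, 0, 0]
    - [-0.029, 0.18, 0, 0]
    - [-0.033, 0.205, 0, 0]
    - [-0.036, 0.227, 0, 0]
    - [-0.038, 0.24, 0, 0]
    - [-0.039, 0.246, 0, 0]
    - [-0.039, 0.246, -0.02, 0]
    - [-0.039, 0.246, -0.04, 0]
    - [-0.039, 0.246, -0.05, 0]
    - [-0.039, 0.246, -0.05, 0]
    - [-0.039, 0.246, -0.05, 0]

```text
time: 8.97
ee_pos: [0.4427, 0.281, 0.0754]
tcp_rot: [-178.2, 0.1, 89.1]
wrist_force: [-0.7, -0.6, -2.5]
opening: 0.0597
grasp_force: 34.2
```

```bash
python3 - <<'E'
from h import *
snap("d"); o=get_obs(); print(o["ee_pos"],o["tcp_rot"],o["q"])
t=[]
for n,(u,v) in dict(scene=(340,140),top=(119,235)).items():
    im=cv2.imread(f"pics/d_{n}.png"); t.append(cv2.resize(im[v-50:v+50,u-50:u+50],(400,400),interpolation=cv2.INTER_CUBIC))
cv2.imwrite("pics/d_m.png",np.hstack(t))
E
```

```text
[0.44333477 0.28156499 0.07653514] [-1.78282348e+02  6.57460010e-03  8.91249759e+01] [ 31.91814647   2.89771779  -9.25233057  79.29754856   0.92467033
 122.78158719]
```

View pics/d_m.png

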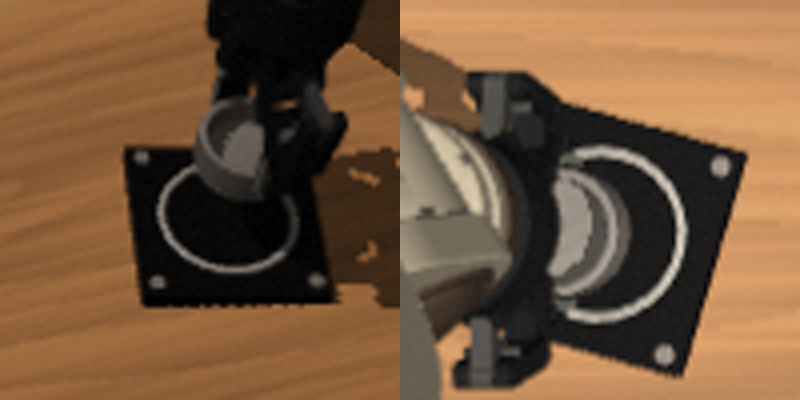

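In the top crop the dish is over the ring, with its right rim at crop x≈632 and the ring's right edge at about 688. I'll lower close to the seat and look again.

In the tool's units: -5 cm / 100 = -0.05, -4.5 cm / 100 = -0.045.

Emit:
servo_tool:
  moves:
    - [0, 0, -0.02, 0]
    - [0, 0, -0.035, 0]
    - [0, 0, -0.045, 0]
    - [0, 0, -0.05, 0]
    - [0, 0, -0.05, 0]
    - [0, 0, -0.05, 0]

```text
time: 9.57
ee_pos: [0.4431, 0.2817, 0.026]
tcp_rot: [-178.2, 0.0, 89.2]
wrist_force: [-0.7, 0.9, -0.9]
opening: 0.0593
grasp_force: 34.1
```

```bash
python3 - <<'E'
from h import *
snap("e"); o=get_obs(); print(o["ee_pos"],o["tcp_rot"])
t=[]
for n,(u,v) in dict(scene=(340,140),top=(119,235)).items():
    im=cv2.imread(f"pics/e_{n}.png"); t.append(cv2.resize(im[v-50:v+50,u-50:u+50],(400,400),interpolation=cv2.INTER_CUBIC))
cv2.imwrite("pics/e_m.png",np.hstack(t))
E
```

```text
[0.44332272 0.28190423 0.02641468] [-1.78285733e+02  9.58132947e-04  8.91683190e+01]
```

View pics/e_m.png

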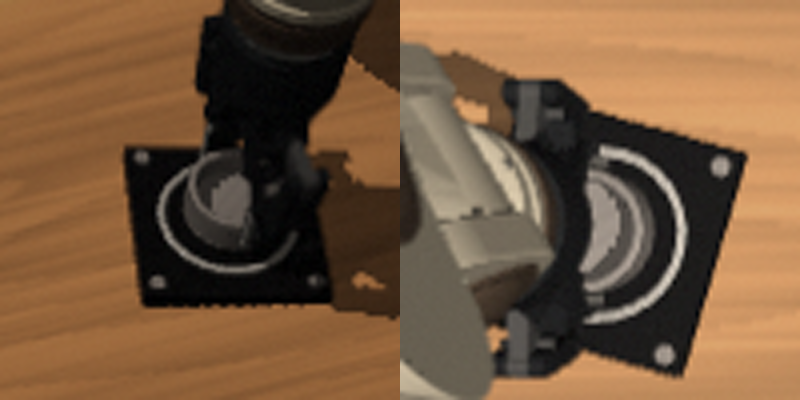

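The dish is centred to about 2 mm, so I'll lower it onto the seat and release.

In the tool's units: -0.7 cm / 100 = -0.007, -0.5 cm / 100 = -0.005.

Emit:
servo_tool:
  moves:
    - [0, 0, -0.003, 0]
    - [0, 0, -0.005, 0]
    - [0, 0, -0.007, 0]
    - [0, 0, -0.007, 0]
    - [0, 0, -0.007, 0]

```text
time: 10.08
ee_pos: [0.4429, 0.2817, 0.0189]
tcp_rot: [-178.2, 0.0, 89.2]
wrist_force: [-1.3, -0.5, 3.6]
opening: 0.0595
grasp_force: 34.9
```

In the tool's units: 11 cm / 100 = 0.11, 9 cm / 100 = 0.09.

Emit:
servo_tool:
  moves:
    - [0, 0, 0, 0]
    - [0, 0, 0, 0]
    - [0, 0, 0, 0]
    - [0, 0, 0, 0]
    - [0, 0, 0, 0]
    - [0, 0, 0, 0]
    - [0, 0, 0, 0]
    - [0, 0, 0.01, 0]
    - [0, 0, 0.03, 0]
    - [0, 0, 0.06, 0]
    - [0, 0, 0.09, 0]
    - [0, 0, 0.11, 0]
    - [0, 0, 0.11, 0]
    - [0, 0, 0.11, 0]
  claw: 0

```text
time: 11.25
ee_pos: [0.4434, 0.282, 0.1301]
tcp_rot: [-178.4, -0.0, 89.2]
wrist_force: [0.5, -0.7, 0.3]
opening: 0.0854
grasp_force: 0.0
```

In the tool's units: -22.9 cm / 100 = -0.229, 3.4 cm / 100 = 0.034.

Emit:
servo_tool:
  moves:
    - [0.003, -0.02, 0, 0]
    - [0.007, -0.05, 0, 0]
    - [0.012, -0.08, 0, 0]
    - [0.016, -0.11, 0, 0]
    - [0.021, -0.14, 0, 0]
    - [0.025, -0.17, 0, 0]
    - [0.029, -0.2, 0, 0]
    - [0.032, -0.22, 0, 0]
    - [0.034, -0.229, 0, 0]
    - [0.034, -0.229, -0.02, 0]
    - [0.034, -0.229, -0.04, 0]
    - [0.034, -0.229, -0.04, 0]
    - [0.034, -0.229, -0.04, 0]

```text
time: 12.33
ee_pos: [0.4758, 0.0529, 0.0873]
tcp_rot: [-178.0, 0.1, 89.2]
wrist_force: [0.2, 0.2, 0.1]
opening: 0.0856
grasp_force: 0.0
```

```bash
python3 - <<'E'
from m import *
I=snap("f"); o=get_obs(); print(o["ee_pos"],o["tcp_rot"])
t=[]
for n,(u,v) in dict(scene=(347,143),top=(118,243)).items():
    im=cv2.imread(f"pics/f_{n}.png"); t.append(cv2.resize(im[v-25:v+25,u-25:u+25],(400,400),interpolation=cv2.INTER_CUBIC))
im=cv2.imread("pics/f_scene.png"); t.append(cv2.resize(im[125:225,215:315],(400,400),interpolation=cv2.INTER_CUBIC))
cv2.imwrite("pics/f_m.png",cv2.resize(np.hstack(t),(800,267),interpolation=cv2.INTER_AREA))
E
```

```text
[0.47694153 0.05303765 0.08912055] [-1.78235648e+02  4.02768008e-02  8.92050347e+01]
```

View pics/f_m.png

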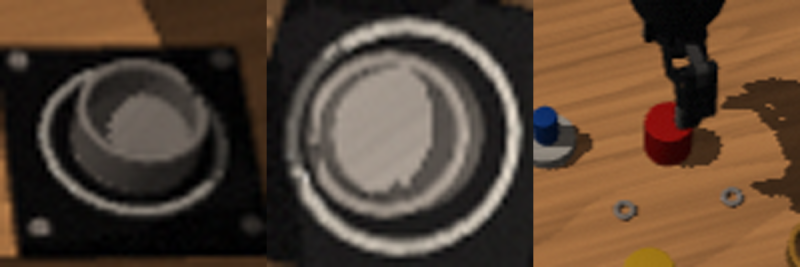

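```bash
python3 - <<'E'
from h import *
k=5.33
print(plane("top",93+(387-267)/k,218+133/k,.038).round(4), "ring",plane("top",93+(407-267)/k,218+136/k,.015).round(4))
print(plane("scene",322+144/k,118+110/k,.038).round(4),"ring",plane("scene",322+132/k,118+140/k,.015).round(4))
E
```

```text
[0.4407 0.2814 0.038 ] ring [0.4392 0.2801 0.015 ]
[0.4477 0.2817 0.038 ] ring [0.447 0.28  0.015]
```

The dish sits inside the ring within about 1.5 mm. Since it was gripped along x at .443, the image biases in x are −2 mm (top) and +4.5 mm (scene). Next is the red pad.

In the tool's units: -6.5 cm / 100 = -0.065, -6.2 cm / 100 = -0.062.

Emit:
servo_tool:
  moves:
    - [0, 0, -0.02, 0]
    - [0, 0, -0.04, 0]
    - [0, 0, -0.055, 0]
    - [0, 0, -0.062, 0]
    - [0, 0, -0.065, 0]
    - [0, 0, -0.065, 0]
    - [0, 0, -0.065, 0]

```text
time: 13.02
ee_pos: [0.4774, 0.0528, 0.0245]
tcp_rot: [-178.3, 0.0, 89.2]
wrist_force: [0.8, -0.4, -0.4]
opening: 0.0856
grasp_force: 0.0
```

Emit:
servo_tool:
  moves:
    - [0, 0, 0, 0]
    - [0, 0, 0, 0]
    - [0, 0, 0, 0]
    - [0, 0, 0, 0]
    - [0, 0, 0, 0]
    - [0, 0, 0, 0]
    - [0, 0, 0, 0]
    - [0, 0, 0, 0]
    - [0, 0, 0, 0]
    - [0, 0, 0, 0]
    - [0, 0, 0, 0]
    - [0, 0, 0, 0]
  claw: 1
  force: 25

```text
time: 14.02
ee_pos: [0.4771, 0.0526, 0.024]
tcp_rot: [-178.3, 0.0, 89.2]
wrist_force: [-0.7, 0.1, 6.6]
opening: 0.0426
grasp_force: 25.6
```

In the tool's units: 22.9 cm / 100 = 0.229, -3.4 cm / 100 = -0.034.

Emit:
servo_tool:
  moves:
    - [0, 0, 0.01, 0]
    - [0, 0, 0.03, 0]
    - [0, 0, 0.06, 0]
    - [-0.002, 0.01, 0.08, 0]
    - [-0.005, 0.035, 0.08, 0]
    - [-0.01, 0.065, 0.08, 0]
    - [-0.014, 0.095, 0.08, 0]
    - [-0.019, 0.125, 0.08, 0]
    - [-0.023, 0.155, 0.08, 0]
    - [-0.028, 0.185, 0.08, 0]
    - [-0.031, 0.21, 0.08, 0]
    - [-0.033, 0.224, 0.08, 0]
    - [-0.034, 0.229, 0.08, 0]
    - [-0.034, 0.229, 0.06, 0]
    - [-0.034, 0.229, 0.05, 0]
    - [-0.034, 0.229, 0.05, 0]
    - [-0.034, 0.229, 0.05, 0]

```text
time: 15.43
ee_pos: [0.4425, 0.2804, 0.0729]
tcp_rot: [-178.1, 0.1, 89.1]
wrist_force: [0.1, -0.2, -0.1]
opening: 0.0427
grasp_force: 25.8
```

```bash
python3 - <<'E'
from h import *
snap("g"); o=get_obs(); print(o["ee_pos"],o["tcp_rot"])
t=[]
for n,(u,v) in dict(scene=(347,135),top=(118,243)).items():
    im=cv2.imread(f"pics/g_{n}.png"); t.append(cv2.resize(im[v-30:v+30,u-30:u+30],(400,400),interpolation=cv2.INTER_CUBIC))
cv2.imwrite("pics/g_m.png",np.hstack(t))
E
```

```text
[0.44317549 0.2810422  0.07406279] [-1.78241640e+02  3.75924299e-02  8.91154541e+01]
```

View pics/g_m.png

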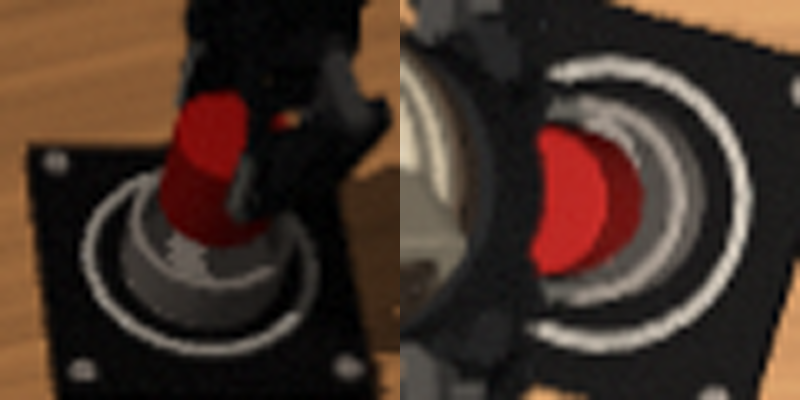

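The pad is centred over the dish along x. In the top crop it sits about 7 px (2 mm) to the left, which is +y. I'll correct that and insert.

In the tool's units: -2.7 cm / 100 = -0.027, -1.5 cm / 100 = -0.015.

Emit:
servo_tool:
  moves:
    - [0, -0.0015, -0.005, 0]
    - [0, -0.0015, -0.01, 0]
    - [0, -0.0015, -0.015, 0]
    - [0, -0.0015, -0.02, 0]
    - [0, -0.0015, -0.024, 0]
    - [0, -0.0015, -0.027, 0]
    - [0, -0.0015, -0.027, 0]
    - [0, -0.0015, -0.027, 0]

```text
time: 16.2
ee_pos: [0.4426, 0.28, 0.0461]
tcp_rot: [-178.2, 0.1, 89.2]
wrist_force: [-0.4, 0.4, -1.2]
opening: 0.0426
grasp_force: 25.8
```

In the tool's units: -0.4 cm / 100 = -0.004, -0.35 cm / 100 = -0.0035.

Emit:
servo_tool:
  moves:
    - [0, 0, -0.002, 0]
    - [0, 0, -0.0035, 0]
    - [0, 0, -0.004, 0]
    - [0, 0, -0.004, 0]
    - [0, 0, -0.004, 0]

```text
time: 16.62
ee_pos: [0.4428, 0.2801, 0.0423]
tcp_rot: [-178.2, 0.0, 89.2]
wrist_force: [-0.2, -0.3, -0.7]
opening: 0.0427
grasp_force: 25.8
```

In the tool's units: 8 cm / 100 = 0.08, 5 cm / 100 = 0.05.

Emit:
servo_tool:
  moves:
    - [0, 0, 0, 0]
    - [0, 0, 0, 0]
    - [0, 0, 0, 0]
    - [0, 0, 0, 0]
    - [0, 0, 0, 0]
    - [0, 0, 0, 0]
    - [0, 0, 0, 0]
    - [0, 0, 0.02, 0]
    - [0, 0, 0.05, 0]
    - [0, 0, 0.08, 0]
    - [0, 0, 0.08, 0]
    - [0, 0, 0.08, 0]
  claw: 0

```text
time: 17.62
ee_pos: [0.4437, 0.2807, 0.1241]
tcp_rot: [-178.4, -0.1, 89.2]
wrist_force: [-0.3, 0.1, -1.1]
opening: 0.0857
grasp_force: 0.0
```

In the tool's units: 18.1 cm / 100 = 0.181, 17.3 cm / 100 = 0.173.

Emit:
servo_tool:
  moves:
    - [0.01, -0.007, 0, 0]
    - [0.03, -0.022, 0, 0]
    - [0.055, -0.041, 0, 0]
    - [0.08, -0.06, 0, 0]
    - [0.105, -0.079, 0, 0]
    - [0.13, -0.098, 0, 0]
    - [0.155, -0.117, 0, 0]
    - [0.173, -0.13, 0, 0]
    - [0.181, -0.136, 0, 0]
    - [0.181, -0.136, -0.02, 0]
    - [0.181, -0.136, -0.04, 0]
    - [0.181, -0.136, -0.04, 0]
    - [0.181, -0.136, -0.04, 0]

```text
time: 18.7
ee_pos: [0.6225, 0.1438, 0.0806]
tcp_rot: [-178.0, 0.1, 89.2]
wrist_force: [-0.1, 0.5, -0.2]
opening: 0.0852
grasp_force: 0.0
```

```bash
python3 - <<'E'
from m import *
I=snap("i"); o=get_obs(); print(o["ee_pos"],o["tcp_rot"])
t=[]
for n,(u,v) in dict(scene=(347,138),top=(118,243)).items():
    try:
        r=measure(I[n],n,"red",u,v); print(n,r[0],circ(n,r[2],.060))
    except Exception as e: print(e)
    im=cv2.imread(f"pics/i_{n}.png"); t.append(cv2.resize(im[v-25:v+25,u-25:u+25],(400,400),interpolation=cv2.INTER_CUBIC))
im=cv2.imread("pics/i_scene.png"); t.append(cv2.resize(im[150:250,275:375],(400,400),interpolation=cv2.INTER_CUBIC))
cv2.imwrite("pics/i_m.png",cv2.resize(np.hstack(t),(800,267),interpolation=cv2.INTER_AREA))
E
```

```text
[0.62375693 0.14432069 0.08317269] [-1.78238558e+02  4.13521411e-02  8.91963907e+01]
index 0 is out of bounds for axis 0 with size 0
index 0 is out of bounds for axis 0 with size 0
```

View pics/i_m.png

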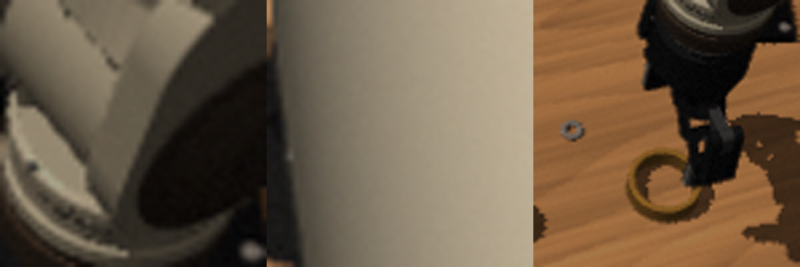

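Here the arm hides the shoe, but the fingers straddle the ring. I'll grasp the ring and look at the pad later.

In the tool's units: -8 cm / 100 = -0.08, -7.7 cm / 100 = -0.077.

Emit:
servo_tool:
  moves:
    - [0.001, 0, -0.02, 0]
    - [0.001, 0, -0.04, 0]
    - [0.001, 0, -0.06, 0]
    - [0.001, 0, -0.07, 0]
    - [0.001, 0, -0.077, 0]
    - [0.001, 0, -0.08, 0]
    - [0.001, 0, -0.08, 0]
    - [0.001, 0, -0.08, 0]

```text
time: 19.47
ee_pos: [0.6254, 0.1443, 0.0036]
tcp_rot: [-178.3, 0.0, 89.2]
wrist_force: [0.0, 0.5, -0.0]
opening: 0.0854
grasp_force: 0.0
```

Emit:
servo_tool:
  moves:
    - [0, 0, 0, 0]
    - [0, 0, 0, 0]
    - [0, 0, 0, 0]
    - [0, 0, 0, 0]
    - [0, 0, 0, 0]
    - [0, 0, 0, 0]
    - [0, 0, 0, 0]
    - [0, 0, 0, 0]
    - [0, 0, 0, 0]
    - [0, 0, 0, 0]
  claw: 1
  force: 30

```text
time: 20.3
ee_pos: [0.6254, 0.1442, 0.0038]
tcp_rot: [-178.3, 0.0, 89.2]
wrist_force: [-1.3, 0.6, 6.2]
opening: 0.0622
grasp_force: 32.6
```

In the tool's units: -14.5 cm / 100 = -0.145, -9.4 cm / 100 = -0.094.

Emit:
servo_tool:
  moves:
    - [0, 0, 0.01, 0]
    - [0, 0, 0.03, 0]
    - [0, 0, 0.06, 0]
    - [0, 0, 0.09, 0]
    - [-0.01, -0.007, 0.12, 0]
    - [-0.03, -0.02, 0.12, 0]
    - [-0.055, -0.037, 0.12, 0]
    - [-0.08, -0.053, 0.12, 0]
    - [-0.105, -0.07, 0.12, 0]
    - [-0.13, -0.086, 0.12, 0]
    - [-0.142, -0.093, 0.12, 0]
    - [-0.145, -0.094, 0.12, 0]
    - [-0.145, -0.094, 0.12, 0]
    - [-0.145, -0.094, 0.12, 0]

```text
time: 21.47
ee_pos: [0.4805, 0.0504, 0.1229]
tcp_rot: [-178.3, 0.0, 89.2]
wrist_force: [1.0, 0.5, -2.0]
opening: 0.0621
grasp_force: 33.8
```

```bash
python3 - <<'E'
from m import *
I=snap("j"); o=get_obs(); print(o["ee_pos"],o["tcp_rot"])
t=[]
for n,(u,v) in dict(scene=(347,138),top=(116,243)).items():
    try:
        r=measure(I[n],n,"red",u,v); print(n,r[0],r[1],circ(n,r[2],.060))
    except Exception as e: print(e)
    im=cv2.imread(f"pics/j_{n}.png"); t.append(cv2.resize(im[v-25:v+25,u-25:u+25],(400,400),interpolation=cv2.INTER_CUBIC))
cv2.imwrite("pics/j_m.png",np.hstack(t))
E
```

```text
[0.48054467 0.05055656 0.12233423] [-1.78222162e+02  4.21584858e-02  8.91975930e+01]
scene (349.1268253326416, 133.0772933959961) (12.489298820495605, 16.622583389282227) [0.44667241 0.27836481 0.02002956]
top (112.70244789123535, 242.84304428100586) (20.42989158630371, 21.366804122924805) [0.44129073 0.28078594 0.02035516]
```

View pics/j_m.png

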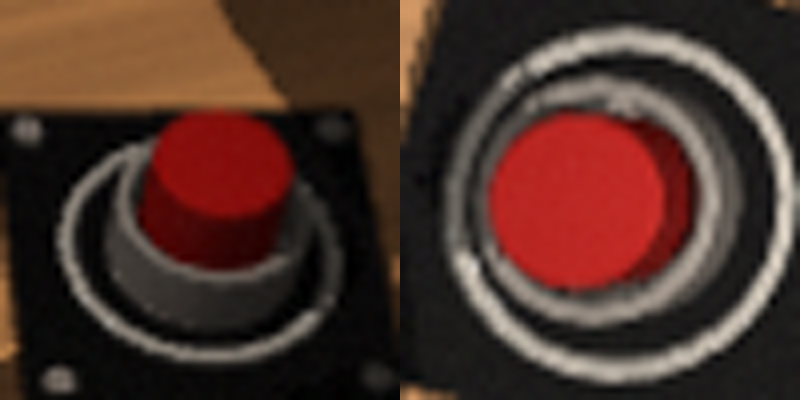

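The pad stands upright in the dish, with its top at (349,133) in the scene view and (113,243) in the top view, so roughly (.443,.280). I'll bring the ring over it.

Emit:
servo_tool:
  moves:
    - [-0.002, 0.01, 0, 0]
    - [-0.005, 0.03, 0, 0]
    - [-0.01, 0.06, 0, 0]
    - [-0.014, 0.09, 0, 0]
    - [-0.019, 0.12, 0, 0]
    - [-0.024, 0.15, 0, 0]
    - [-0.029, 0.18, 0, 0]
    - [-0.033, 0.205, 0, 0]
    - [-0.036, 0.222, 0, 0]
    - [-0.0375, 0.2285, 0, 0]
    - [-0.0375, 0.2285, -0.02, 0]
    - [-0.0375, 0.2285, -0.04, 0]
    - [-0.0375, 0.2285, -0.049, 0]
    - [-0.0375, 0.2285, -0.049, 0]
    - [-0.0375, 0.2285, -0.049, 0]

```text
time: 22.82
ee_pos: [0.4421, 0.2784, 0.0733]
tcp_rot: [-178.2, 0.1, 89.2]
wrist_force: [-0.3, 1.1, -1.2]
opening: 0.0622
grasp_force: 33.8
```

```bash
python3 - <<'E'
from h import *
snap("k"); o=get_obs(); print(o["ee_pos"],o["tcp_rot"])
t=[]
for n,(u,v) in dict(scene=(347,135),top=(118,243)).items():
    im=cv2.imread(f"pics/k_{n}.png"); t.append(cv2.resize(im[v-30:v+30,u-30:u+30],(400,400),interpolation=cv2.INTER_CUBIC))
cv2.imwrite("pics/k_m.png",np.hstack(t))
E
```

```text
[0.44282538 0.27876862 0.07449896] [-1.78278896e+02  5.89339914e-03  8.91539085e+01]
```

View pics/k_m.png

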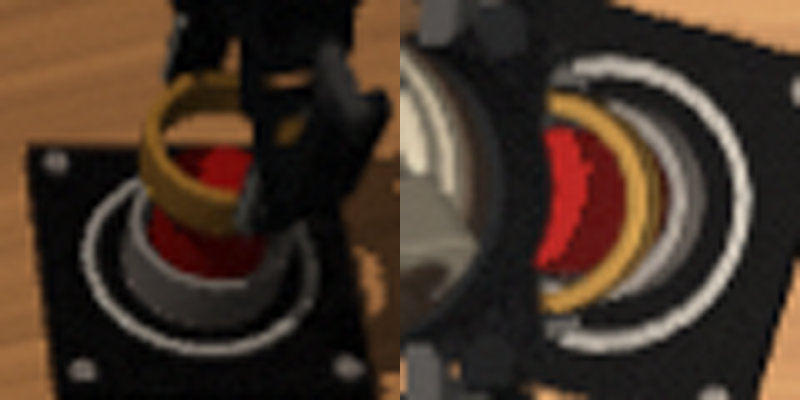

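The ring is centred over the pad to within about 2 mm. I'll lower it and watch the force.

In the tool's units: -2.4 cm / 100 = -0.024, -0.05 cm / 100 = -0.0005.

Emit:
servo_tool:
  moves:
    - [-0.0005, 0, -0.004, 0]
    - [-0.0005, 0, -0.008, 0]
    - [-0.0005, 0, -0.012, 0]
    - [-0.0005, 0, -0.016, 0]
    - [-0.0005, 0, -0.02, 0]
    - [-0.0005, 0, -0.024, 0]
    - [-0.0005, 0, -0.024, 0]
    - [-0.0005, 0, -0.024, 0]

```text
time: 23.58
ee_pos: [0.4416, 0.2785, 0.049]
tcp_rot: [-178.2, 0.1, 89.2]
wrist_force: [-0.7, 0.2, -1.4]
opening: 0.0623
grasp_force: 33.8
```

In the tool's units: -0.7 cm / 100 = -0.007, -0.6 cm / 100 = -0.006.

Emit:
servo_tool:
  moves:
    - [0, 0, -0.003, 0]
    - [0, 0, -0.006, 0]
    - [0, 0, -0.007, 0]
    - [0, 0, -0.007, 0]
    - [0, 0, -0.007, 0]

```text
time: 24.0
ee_pos: [0.4417, 0.2786, 0.0423]
tcp_rot: [-178.2, 0.1, 89.2]
wrist_force: [0.2, -0.2, -2.1]
opening: 0.0618
grasp_force: 33.8
```

In the tool's units: 8 cm / 100 = 0.08, 5 cm / 100 = 0.05.

Emit:
servo_tool:
  moves:
    - [0, 0, 0, 0]
    - [0, 0, 0, 0]
    - [0, 0, 0, 0]
    - [0, 0, 0, 0]
    - [0, 0, 0, 0]
    - [0, 0, 0, 0]
    - [0, 0, 0, 0]
    - [0, 0, 0.02, 0]
    - [0, 0, 0.05, 0]
    - [0, 0, 0.08, 0]
    - [0, 0, 0.08, 0]
    - [0, 0, 0.08, 0]
  claw: 0

```text
time: 25.0
ee_pos: [0.4427, 0.2792, 0.1241]
tcp_rot: [-178.4, -0.1, 89.2]
wrist_force: [-0.6, -0.5, -0.0]
opening: 0.0854
grasp_force: 0.0
```

In the tool's units: -32.9 cm / 100 = -0.329, -32.2 cm / 100 = -0.322.

Emit:
servo_tool:
  moves:
    - [0, -0.015, 0, 0]
    - [0, -0.04, 0, 0]
    - [0, -0.07, 0, 0]
    - [0, -0.1, 0, 0]
    - [0, -0.13, 0, 0]
    - [0, -0.16, 0, 0]
    - [0, -0.19, 0, 0]
    - [0, -0.22, 0, 0]
    - [0, -0.25, 0, 0]
    - [0, -0.28, 0, 0]
    - [0, -0.305, 0, 0]
    - [0, -0.322, 0, 0]
    - [0, -0.329, 0, 0]
    - [0, -0.329, -0.02, 0]
    - [0, -0.329, -0.03, 0]
    - [0, -0.329, -0.03, 0]
    - [0, -0.329, -0.03, 0]

```text
time: 26.42
ee_pos: [0.4409, -0.05, 0.0915]
tcp_rot: [-178.1, 0.0, 89.2]
wrist_force: [0.2, 0.0, 0.1]
opening: 0.0852
grasp_force: 0.0
```

```bash
python3 - <<'E'
from m import *
I=snap("l"); o=get_obs(); print(o["ee_pos"],o["tcp_rot"])
t=[]
for n,(u,v) in dict(scene=(347,138),top=(116,243)).items():
    r=measure(I[n],n,"red",u,v); print(n,r[0],r[1],circ(n,r[2],.060))
    im=cv2.imread(f"pics/l_{n}.png"); t.append(cv2.resize(im[v-25:v+25,u-25:u+25],(400,400),interpolation=cv2.INTER_CUBIC))
im=cv2.imread("pics/l_scene.png"); t.append(cv2.resize(im[120:220,170:270],(400,400),interpolation=cv2.INTER_CUBIC))
cv2.imwrite("pics/l_m.png",cv2.resize(np.hstack(t),(800,267),interpolation=cv2.INTER_AREA))
E
```

```text
[ 0.44182799 -0.04998449  0.09271574] [-1.78220104e+02  4.78427956e-02  8.92229621e+01]
scene (349.3261775970459, 133.88523292541504) (14.107304573059082, 18.08144187927246) [0.44915392 0.27780152 0.02216817]
top (112.39302635192871, 242.8589324951172) (20.212135314941406, 21.218122482299805) [0.4412389  0.28138428 0.02016644]
```

View pics/l_m.png

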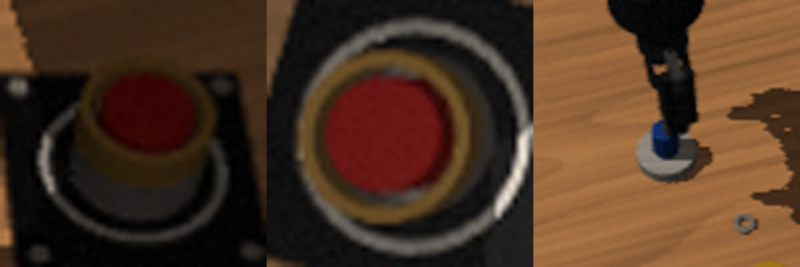

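The ring sits flat on the rim around the pad, and the fingers straddle the knob. That was my last picture, so from here I'll check by measurement. Now I'll grasp the pusher.

In the tool's units: -7 cm / 100 = -0.07, -6.5 cm / 100 = -0.065.

Emit:
servo_tool:
  moves:
    - [0, 0, -0.02, 0]
    - [0, 0, -0.04, 0]
    - [0, 0, -0.055, 0]
    - [0, 0, -0.065, 0]
    - [0, 0, -0.07, 0]
    - [0, 0, -0.07, 0]
    - [0, 0, -0.07, 0]

```text
time: 27.1
ee_pos: [0.4421, -0.0503, 0.023]
tcp_rot: [-178.3, 0.1, 89.2]
wrist_force: [0.2, 0.2, 0.2]
opening: 0.0852
grasp_force: 0.0
```

Emit:
servo_tool:
  moves:
    - [0, 0, 0, 0]
    - [0, 0, 0, 0]
    - [0, 0, 0, 0]
    - [0, 0, 0, 0]
    - [0, 0, 0, 0]
    - [0, 0, 0, 0]
    - [0, 0, 0, 0]
    - [0, 0, 0, 0]
    - [0, 0, 0, 0]
    - [0, 0, 0, 0]
    - [0, 0, 0, 0]
    - [0, 0, 0, 0]
    - [0, 0, 0, 0]
    - [0, 0, 0, 0]
  claw: 1
  force: 30

```text
time: 28.27
ee_pos: [0.4422, -0.0505, 0.0228]
tcp_rot: [-178.3, 0.1, 89.2]
wrist_force: [-0.3, -0.2, 5.4]
opening: 0.0233
grasp_force: 29.7
```

In the tool's units: 33.05 cm / 100 = 0.3305, 0.05 cm / 100 = 0.0005.

Emit:
servo_tool:
  moves:
    - [0, 0, 0.01, 0]
    - [0, 0, 0.03, 0]
    - [0, 0, 0.06, 0]
    - [0, 0, 0.09, 0]
    - [0, 0.015, 0.1, 0]
    - [0, 0.04, 0.1, 0]
    - [0, 0.07, 0.1, 0]
    - [0, 0.1, 0.1, 0]
    - [0, 0.13, 0.1, 0]
    - [0, 0.16, 0.1, 0]
    - [0, 0.19, 0.1, 0]
    - [0, 0.22, 0.1, 0]
    - [0, 0.25, 0.1, 0]
    - [0, 0.28, 0.1, 0]
    - [0.0005, 0.305, 0.1, 0]
    - [0.0005, 0.322, 0.1, 0]
    - [0.0005, 0.3305, 0.1, 0]
    - [0.0005, 0.3305, 0.09, 0]
    - [0.0005, 0.3305, 0.08, 0]
    - [0.0005, 0.3305, 0.08, 0]

```text
time: 29.93
ee_pos: [0.4412, 0.2784, 0.0994]
tcp_rot: [-178.0, 0.2, 89.1]
wrist_force: [-0.5, -0.6, -1.8]
opening: 0.0228
grasp_force: 29.7
```

In the tool's units: -1.8 cm / 100 = -0.018, -1.5 cm / 100 = -0.015.

Emit:
servo_tool:
  moves:
    - [0, 0, -0.005, 0]
    - [0, 0, -0.01, 0]
    - [0, 0, -0.015, 0]
    - [0, 0, -0.018, 0]
    - [0, 0, -0.018, 0]
    - [0, 0, -0.018, 0]

```text
time: 30.43
ee_pos: [0.4423, 0.2799, 0.0843]
tcp_rot: [-178.2, 0.1, 89.2]
wrist_force: [-0.0, -0.2, -1.2]
opening: 0.0229
grasp_force: 29.7
```

In the tool's units: -0.2 cm / 100 = -0.002, -0.15 cm / 100 = -0.0015.

Emit:
servo_tool:
  moves:
    - [0, 0, -0.001, 0]
    - [0, 0, -0.0015, 0]
    - [0, 0, -0.002, 0]
    - [0, 0, -0.002, 0]

```text
time: 30.77
ee_pos: [0.4425, 0.2803, 0.0829]
tcp_rot: [-178.3, 0.0, 89.2]
wrist_force: [-0.1, 0.9, 1.6]
opening: 0.0229
grasp_force: 30.2
```

Contact felt. I'll release and withdraw.

In the tool's units: 8 cm / 100 = 0.08, 5 cm / 100 = 0.05.

Emit:
servo_tool:
  moves:
    - [0, 0, 0, 0]
    - [0, 0, 0, 0]
    - [0, 0, 0, 0]
    - [0, 0, 0, 0]
    - [0, 0, 0, 0]
    - [0, 0, 0, 0]
    - [0, 0, 0, 0]
    - [0, 0, 0, 0]
    - [0, 0, 0, 0]
    - [0, 0, 0, 0]
    - [0, 0, 0.02, 0]
    - [0, 0, 0.05, 0]
    - [0, 0, 0.08, 0]
    - [0, 0, 0.08, 0]
    - [0, 0, 0.08, 0]
  claw: 0

```text
time: 32.02
ee_pos: [0.4431, 0.2806, 0.1641]
tcp_rot: [-178.4, -0.1, 89.2]
wrist_force: [-1.4, -0.3, -0.3]
opening: 0.0854
grasp_force: 0.0
```

In the tool's units: -30 cm / 100 = -0.3, -28 cm / 100 = -0.28.

Emit:
servo_tool:
  moves:
    - [0, -0.015, 0, 0]
    - [0, -0.04, 0, 0]
    - [0, -0.07, 0, 0]
    - [0, -0.1, 0, 0]
    - [0, -0.13, 0, 0]
    - [0, -0.16, 0, 0]
    - [0, -0.19, 0, 0]
    - [0, -0.22, 0, 0]
    - [0, -0.25, 0, 0]
    - [0, -0.28, 0, 0]
    - [0, -0.3, 0, 0]
    - [0, -0.3, 0, 0]
    - [0, -0.3, 0, 0]

```text
time: 33.1
ee_pos: [0.4414, -0.0211, 0.1611]
tcp_rot: [-178.1, 0.0, 89.0]
wrist_force: [0.2, 0.5, 0.2]
opening: 0.0856
grasp_force: 0.0
```

```bash
python3 - <<'E'
from m import *
I=snap("z"); o=get_obs(); print(o["ee_pos"],o["wrist_force"])
for n,(u,v) in dict(scene=(350,125),top=(108,243)).items():
    im=I[n]; r=26; w=cv2.cvtColor(im[v-r:v+r,u-r:u+r,::-1].copy(),cv2.COLOR_BGR2HSV).astype(int)
    H,S,V=w[...,0],w[...,1],w[...,2]
    e=big((H>100)&(H<125)&(S>140)); vs=V[e]; t,_=cv2.threshold(vs.astype(np.uint8).reshape(-1,1),0,255,cv2.THRESH_OTSU)
    e2=big(e&(V>t)) if n=="scene" else e
    ys,xs=np.nonzero(e2); kp=(xs.mean()+u-r,ys.mean()+v-r); print(n,"knob",np.round(kp,1),e2.sum(),plane(n,*kp,.106).round(4))
    g=big((S<75)&(V>70)&~e); ys,xs=np.nonzero(g); print(" grey bbox",xs.min()+u-r,xs.max()+u-r,ys.min()+v-r,ys.max()+v-r)
    c=cv2.convexHull(cv2.findNonZero(g.astype(np.uint8)))[:,0]+[u-r,v-r]; print(" disc",circ(n,c,.074).round(4))
    b=(H>14)&(H<22)&(S>135)&(V>30); ys,xs=np.nonzero(big(b)); print(" brass",xs.mean()+u-r,ys.mean()+v-r,b.sum(),"red",int((((H<7)|(H>172))&(S>180)&(V>50)).sum()))
for n in P:
    r=measure(I[n],n,"yel",*P[n]["yel"]); print("yel",n,circ(n,r[2],.042).round(4))
E
```

```text
[ 0.44174479 -0.01979266  0.16156658] [1.34642365 0.69803123 0.97684456]
scene knob [352.3 121.1] 46 [0.4478 0.2778 0.106 ]
 grey bbox 339 346 124 138
 disc [0.4424 0.2567 0.0132]
 brass 347.02139037433153 140.84491978609626 208 red 0
top knob [107.9 243. ] 141 [0.4415 0.2767 0.106 ]
 grey bbox 97 133 222 256
 disc [0.4496 0.2718 0.0338]
 brass 121.71808510638297 243.58510638297872 193 red 0
yel scene [ 0.6174 -0.0095  0.02  ]
yel top [ 0.6091 -0.0075  0.0213]
```

The knob's top is at (352,121) in the scene view, which puts it at about (.443,.2795) at z = 106 mm after bias correction. No red shows, and the yellow pad hasn't moved, so I'll hand in.

```bash
python3 -c "
from workcell import *
print(job_done())"
```

```text
the job is handed in; nothing more can be done
None
```

The stack is built in the order asked, roughly centred, and handed in at about 33 s; I saw the dish, red pad and ring seated, but checked the pusher only by measurement because my picture limit was used up, and the yellow pad did not move.

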